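# Stow the biscuits and slide the chest shut

### The job

Stand the open tub of crescent biscuits upright on the floor of the chest's open bay and let go of it. Then slide the wooden hatch along its track, past its catch, until it is fully closed against the rubber strip on the end frame, with the small spring pin in its leading edge pushed in, and stays so; push it steadily, slowly over the last few centimetres, and never harder than about 20 N (2 kg), and leave the other things on the table where they are.

Things in the scene. Friction and masses are not known exactly. Their poses are not given: they have to be found in the camera images.
- tub: Open rectangular white plastic tub full of crescent biscuits, 100 (its x) by 62 (its y) by 65 high (z) mm, about 0.3 kg, walls 3 mm, biscuits up to 45 mm high inside. Origin at the centre of its underside. It stands on the table to the robot's left and can be gripped from above across its 62 mm width.
- chest: Fixed white chest, 170 mm wide (x = -85 to 85), y = -235 to 240 mm; origin on its underside. Its y axis is the track and points to the closing end. Open bay: inside y = 0 to 190, x = -77 to 77 mm, to the +y side. The -y side is a deck under the hatch. Side tracks 8 mm wide rise to 112 mm along both long sides; the wooden end frame (y = 190 to 240) rises to 124 mm.
- bay_floor (a point): Centre of the bay's floor (the whole bay, also the part that the hatch may cover), 8 mm above the table. Axes as the chest's.
- grip (a point): Middle of the top of the upstanding wooden rib on the hatch, 139 mm above the table. The rib is 110 mm across the track (chest x), 14 mm thick along it (chest y), and stands 31 mm above the hatch's plate, whose top is 108 mm above the table. Its centre lies 130 mm behind the hatch's leading edge. Axes as the chest's.
- hatch (a joint): Position of the 150 x 200 x 9 mm hatch along its track (m): its leading edge is at chest y = 0.19 - value; larger is more open. It slides at about 4 N, more if fast. It closes on a dark rubber strip, on a plate that draws out of the end frame: the closed value differs each time, 0.002 to 0.042. From 9 to 3 mm before closed a roller catch resists, 10-12 N in all, then yields; then a hard stop.
- mug: Bystander: white mug, 80 mm wide, 92 mm high, origin at centre of underside.
- spice_jar: Bystander: glass jar with steel cap, 44 mm wide, 85 mm high, origin at centre of underside.
- mixing_bowl: Bystander: steel bowl 120 mm wide, 60 mm high, origin at centre of underside.
- sugar_tin: Bystander: bare metal can 80 mm wide, 95 mm high, origin at centre of underside.
- spoon: Bystander: spoon lying on the table, origin at centre of underside.
- pin (a joint): Steel spring pin, 8 mm thick, in the hatch's leading edge, 45 mm to chest +x of its middle. How far it is pressed in (m): 0 sticking out 8 mm, about 0.008 when the hatch's leading edge is closed against the rubber strip. Its spring gives 1.5 to 4 N.
Things that resemble listed ones, but are neither listed nor needed, are in the scene too. Leave any green or orange look-alike of the tub alone.

How it is judged:
On the way:
1. the tub stands released on the floor of the bay while the hatch is still open (z of tub in the frame of bay_floor between -0.005 and 0.005 m and x of tub in the frame of bay_floor between -0.06 and 0.06 m and y of tub in the frame of bay_floor between -0.08 and 0.08 m and angle between tub's own z axis and vertical below 0.1 rad and contact force between the fingers and tub below 0.1 N and value of joint hatch above 0.1 m), for 0.2 s.
At the end, for the whole second after the job is handed in: The hatch is closed to within 1.5 mm of the rubber strip (pin pressed in by more than 6.5 mm), and the tub stands upright (within 0.1 rad) and at rest on the floor of the bay, inside it (value of joint pin above 0.0065 m and value of joint hatch below 0.046 m and z of tub in the frame of bay_floor between -0.005 and 0.005 m and x of tub in the frame of bay_floor between -0.06 and 0.06 m and y of tub in the frame of bay_floor between -0.08 and 0.08 m and angle between tub's own z axis and vertical below 0.1 rad and linear speed of tub below 0.02 m/s); the robot touches nothing.
It fails at once if the hatch is pushed or pressed with more than 25 N (contact force between any of the fingers, the arm and hatch above 25 N).
It fails at once if the hatch is slammed: it moves faster than 0.3 m/s (velocity of joint hatch below -0.3 m/s or velocity of joint hatch above 0.3 m/s).
It fails at once if a bystander is moved more than 30 mm (distance of any of mug, spice_jar, mixing_bowl, sugar_tin, spoon from where it was at the start of the episode above 0.03 m).
It also fails if it takes over 72 s, if anything falls off the work surface, if the arm or the gripper's body presses on something with over 40 N, if the wrist force passes 120 N, or if a joint passes its speed limit or range.

### The arm

A 6-joint arm with a two-finger parallel gripper is mounted at the origin on the work surface. World frame = base frame: x ahead of the robot, y to its left, z up, the work surface at z = 0. Lengths are in m, angles in rad, forces in N, time in s.
With the tool pointing down it reaches from about 0.35 to 0.85 m from the base axis. Payload 8.1 kg.
Tool frame: the origin (TCP) lies at the very end of the fingers, on their centre line; the grasp point (between the pads) lies 19 mm behind it; z points along the fingers, y is the line along which they close (so a half turn about z gives the same grasp; the last joint's range is limited). The gripper opens to 93 mm and grips with 3 to 60 N. Pads are 15 mm wide; open, the fingers measure 128 mm over their backs; the gripper's body (75 mm by 188 mm) begins 65 mm behind the grasp point.
Start: joints at [-1.228, 0.13, 1.488, -0, 1.523, -0.085], TCP at [0.249, -0.546, 0.219] pointing down, gripper open.
Joint ranges: [-2.96, 2.96], [-0.89, 2.26], [0.02, 2.5], [-1.34, 4.48], [0, 2.73], [-2.66, 2.66]. Speed limits (rad/s): [2.39, 2.39, 2.79, 3.14, 3.14, 3.14].

### API

Orientations are given as a rotation vector (axis times angle).
In Python, from plant import monitor, eyes, ticket gives the robot as it stands.
- The arm moves only by the tool arm_command, never from a script. Its argument "deltas" is a list that holds one entry, the list of rows, each a list of 6 numbers: the shift along the world's x, y, z in cm, then the turn, a rotation vector about the world's x, y, z in degrees. In form: [[[tx, ty, tz, rx, ry, rz], ...]]. A call has 1 to 12 rows; each row shifts and turns the commanded pose from where the row before left it; what a row does not reach is not made up. A row lasts 1/12 s, in which the tool goes at most 41.7 mm and 7.16 degrees, less where a joint would pass 70% of its speed; a pose out of reach is approached as far as the arm can. A call is refused whole if a number of a shift passes 4.17 or a number of a turn 7.16, either way. A call with a gripper value outside its range is refused whole. "gripper" is the opening, from -1 (shut) to 1 (fully open), set as the call begins (left out, the last holds). The fingers move at their own pace and stop on an object; "squeeze" is the grip in N (left out, the last holds). Time passes only in rows, so rows that do not move let the fingers close. It gives the time, the measured TCP pose, the force, the opening and the grip force at its end, in the units of the state.
- monitor.read_state(): the state, without advancing time (a new reading comes with each control period).
- eyes.read_camera(name): name is "side" or "top" or "wrist"; returns the picture (420x560x3 uint8, blue, green, red); there is no depth.
- eyes.camera_model(name): a dict with "fx", "fy", "cx", "cy" (pixels), "rvec" (rotation vector, rad) and "tvec" (3), from world to camera coordinates, as OpenCV has them. Camera axes: x right, y down, z forward; pixel columns grow to the right and rows downward; lengths in m; the calibration is good to about 2 mm. The wrist camera is an equidistant fisheye: a pixel r from the principal point sees the ray r / f radians off the axis. A picture is of the moment at which its call begins: read the wrist's pose just before it. camera_model takes no time and is no camera call; for the wrist camera it gives the pose at the moment of the call.
- ticket.close_job(): hands the job in; it is judged then, once.
The state is a dict: "t": time; "q": joint angles; "dq": joint speeds; "joint_torque": joint torques, N m; "tool_pos": TCP position; "orientation": TCP orientation; "force": force on the tool from outside, world axes, zero at the start; "wrist_torque": the same for the moment, N m; "opening": finger opening in m; "gripper_force": force on a finger pad.
Only numpy, scipy, OpenCV 4.12 (cv2) and the standard library are available. Lean on these libraries where they do the work, as an engineer would, in place of code of your own. Each camera call takes 0.05 s, during which the arm holds its last target. There are 200 camera calls.

## Working session

There is one attempt and no reset: what is moved stays moved. The work goes in short steps, Python scripts to look and compute and a tool call to move; the robot and the scene stay as the last step left them, time stands still between calls to the robot, and variables do not carry over. Pictures are saved under pics/ and viewed, at most 10 in all, crops included, and the job is handed in when it is done.

Besides the shell and the picture viewer there is one more tool, called as name([rows], argument=value, ...), one row to a line, values as JSON. arm_command: Moves the arm, as the interface text tells. Its arguments: {"type":"object","properties":{"deltas":{"type":"array"},"gripper":{"type":"number"},"squeeze":{"type":"number"}},"required":["deltas"]}

```bash
mkdir -p pics
cat > h.py <<'E'
import cv2,numpy as np
from plant import monitor,eyes,ticket
def ray(m,u,v,fish=False):
    R,_=cv2.Rodrigues(np.array(m["rvec"],float));t=np.array(m["tvec"],float).ravel()
    a=np.array([(u-m["cx"])/m["fx"],(v-m["cy"])/m["fy"]])
    if fish:
        r=np.hypot(*a);d=np.array([*(a/r*np.sin(r)),np.cos(r)]) if r>1e-9 else np.array([0,0,1.])
    else: d=np.array([a[0],a[1],1.])
    return -R.T@t,R.T@(d/np.linalg.norm(d))
def plane(m,u,v,z,fish=False):
    o,d=ray(m,u,v,fish);return o+d*(z-o[2])/d[2]
def two(r1,r2):
    A=np.array([r1[1],-r2[1]]).T;s=np.linalg.lstsq(A,r2[0]-r1[0],rcond=None)[0]
    p,q=r1[0]+s[0]*r1[1],r2[0]+s[1]*r2[1];return (p+q)/2,np.linalg.norm(p-q)
E
python3 - <<'E'
from h import *
for n in("top","side"):
    cv2.imwrite(f"pics/{n}0.png",eyes.read_camera(n)); np.save(f"{n}0.npy",eyes.camera_model(n),allow_pickle=True)
    m=eyes.camera_model(n);print(n,m, ray(m,280,210))
s=monitor.read_state();print(s["t"],s["tool_pos"],s["orientation"],s["force"])
E
```

```text
top {'fx': 505.8524530963183, 'fy': 505.8524530963183, 'cx': 282.0322914043722, 'cy': 207.48427544861286, 'rvec': array([ 2.17125599, -2.197016  ,  0.06239777]), 'tvec': array([0.03442421, 0.49302749, 1.38906019])} (array([0.40151591, 0.01754   , 1.41852975]), array([ 0.06046519,  0.01195203, -0.99809875]))
side {'fx': 519.0391936099766, 'fy': 519.0391936099766, 'cx': 278.27422834319026, 'cy': 208.27837885052162, 'rvec': array([ 0.74496676, -2.53329579,  1.15483591]), 'tvec': array([0.40180485, 0.23416351, 1.2877694 ])} (array([-0.13669502,  0.89790152,  1.024557  ]), array([ 0.42534186, -0.62627557, -0.6533477 ]))
0.1 [ 0.24875369 -0.54543923  0.21771445] [-3.06840199e+00 -6.66508840e-01  3.50972996e-04] [-0.52817605  0.06198039  0.26257081]
```

View pics/top0.png

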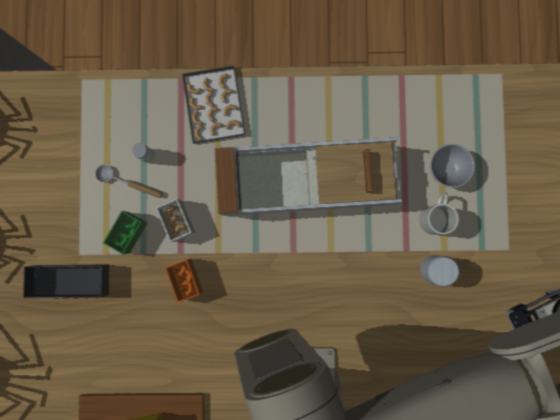

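View pics/side0.png

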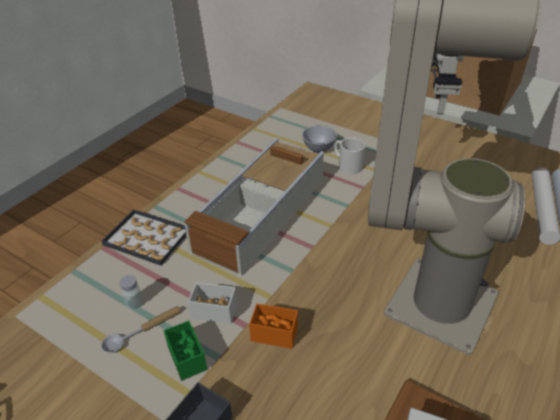

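The tub could be confused with four things in the top view: white tub (175,220), green (125,232), orange (184,281) and the tray of crescents (214,104). I choose the white one. A close crop will check that, and also the white item in the bay at (295,183).

Run:
```python
import cv2,numpy as np
a=cv2.imread("pics/top0.png")[130:250,150:410];b=cv2.imread("pics/side0.png")[140:330,170:340]
a=cv2.resize(a,None,fx=3,fy=3,interpolation=cv2.INTER_CUBIC);cv2.imwrite("pics/ca.png",a)
cv2.imwrite("pics/cb.png",cv2.resize(b,None,fx=3,fy=3,interpolation=cv2.INTER_CUBIC))
```

```text
(no output)
```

View pics/ca.png

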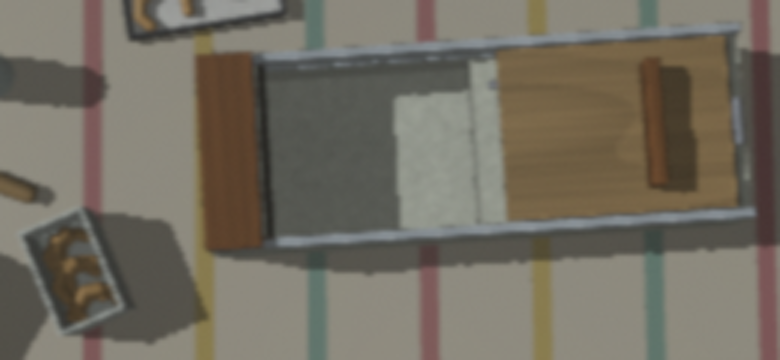

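View pics/cb.png

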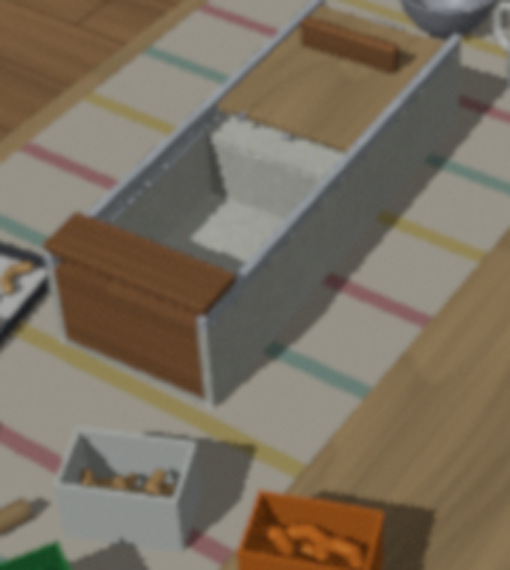

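The crops show the white tub with brown crescents, its rim at about (175,220) in the top view. The white patch in the bay is only sunlight on the floor and deck wall. The hatch is fully open with its rib at about (369,171), and the dark rubber strip is at the end frame, at about (238,180).

Run:
```python
from h import *
T=np.load("top0.npy",allow_pickle=True).item();S=np.load("side0.npy",allow_pickle=True).item()
ca=lambda p:(150+(p[0]+.5)/3-.5,130+(p[1]+.5)/3-.5); cb=lambda p:(170+(p[0]+.5)/3-.5,140+(p[1]+.5)/3-.5)
P=dict(tubA=((85,208),(197,437)),tubB=((22,238),(78,430)),tubC=((68,333),(60,484)),tubD=((130,305),(184,497)),
 frA=((197,57),(47,245)),frB=((250,53),(80,213)),frC=((262,247),(243,270)),frD=((208,250),(208,318)),ribL=((646,60),(305,22)),ribR=((655,187),(398,52)))
for k,(a,b) in P.items():
    p,e=two(ray(T,*ca(a)),ray(S,*cb(b)));print(k,p.round(4),round(e,4))
print("tub rim z.065");Q=np.array([plane(T,*ca(p),.065)[:2] for p in[(85,208),(22,238),(68,333),(130,305)]]);print(Q.round(4),Q.mean(0),np.linalg.norm(Q-np.roll(Q,-1,0),axis=1))
F=np.array([plane(T,*ca(p),.124)[:2] for p in[(197,57),(250,53),(262,247),(208,250)]]);print(F.round(4),F.mean(0),np.linalg.norm(F-np.roll(F,-1,0),axis=1))
R=np.array([plane(T,*ca(p),.139)[:2] for p in[(643,60),(660,58),(666,186),(650,188)]]);print(R.round(4),R.mean(0))
for n,a,z in(("track",(280,55),.112),("trackend",(738,27),.112),("trk2",(270,243),.112),("trk2end",(755,210),.112),("lead",(498,53),.108),("lead",(507,220),.108),("strip",(264,60),.105),("strip",(271,236),.105)):print(n,plane(T,*ca(a),z).round(4))
s=monitor.read_state();print(cv2.Rodrigues(s["orientation"])[0].round(3))
```

```text
tubA [0.4757 0.2837 0.0593] 0.0951
tubB [0.4832 0.3484 0.1159] 0.009
tubC [0.4396 0.3496 0.0809] 0.0916
tubD [ 0.4333  0.2818 -0.0028] 0.0068
frA [0.641  0.1986 0.1178] 0.0027
frB [0.643  0.1521 0.1198] 0.0038
frC [0.4731 0.1413 0.1256] 0.007
frD [0.4732 0.1904 0.1095] 0.0041
ribL [ 0.6295 -0.1877  0.1337] 0.0048
ribR [ 0.521  -0.1928  0.1332] 0.0038
tub rim z.065
[[0.5164 0.3077]
 [0.4902 0.3642]
 [0.4048 0.3227]
 [0.4291 0.2673]] [0.46013218 0.31548347] [0.06227912 0.09493395 0.0604657  0.09623955]
[[0.6409 0.1986]
 [0.6438 0.1528]
 [0.4761 0.1434]
 [0.4741 0.1896]] [0.55874012 0.17110016] [0.04585456 0.16793889 0.04627358 0.16704552]
[[ 0.6306 -0.1831]
 [ 0.6321 -0.1976]
 [ 0.5228 -0.2002]
 [ 0.5213 -0.1866]] [ 0.5767041  -0.19186164]
track [0.6439 0.1279 0.112 ]
trackend [ 0.6633 -0.2704  0.112 ]
trk2 [0.4802 0.1376 0.112 ]
trk2end [ 0.5037 -0.2809  0.112 ]
lead [ 0.644  -0.0619  0.108 ]
lead [ 0.4979 -0.0674  0.108 ]
strip [0.641  0.1426 0.105 ]
strip [0.4867 0.1374 0.105 ]
[[ 0.91   0.415 -0.001]
 [ 0.415 -0.91   0.002]
 [ 0.    -0.002 -1.   ]]
```

arm_command([
  [[1.7, 3.3, 0.3, 0, 0, 0], [1.7, 3.3, 0.3, 0, 0, 0], [1.7, 3.3, 0.3, 0, 0, 0], [1.7, 3.3, 0.3, 0, 0, 0], [1.7, 3.3, 0.3, 0, 0, 0], [1.7, 3.3, 0.3, 0, 0, 0], [1.7, 3.3, 0.3, 0, 0, 0], [1.7, 3.3, 0.3, 0, 0, 0], [1.7, 3.3, 0.3, 0, 0, 0], [1.7, 3.3, 0.3, 0, 0, 0], [1.7, 3.3, 0, 0, 0, 0], [1.7, 3.3, 0, 0, 0, 0]],
], gripper=1)

```text
t: 1.1
tool_pos: [0.4533, -0.1482, 0.2487]
orientation: [3.07, 0.667, 0.0]
force: [0.5, -0.2, -0.6]
opening: 0.0932
gripper_force: 0.0
```

arm_command([
  [[0, 3.7, 0, 0, 0, 0], [0, 3.7, 0, 0, 0, 0], [0, 3.7, 0, 0, 0, 0], [0, 3.7, 0, 0, 0, 0], [0, 3.7, 0, 0, 0, 0], [0, 3.7, 0, 0, 0, 0], [0, 3.7, 0, 0, 0, 0], [0, 3.7, 0, 0, 0, 0], [0, 3.7, 0, 0, 0, 0], [0, 3.7, 0, 0, 0, 0], [0, 3.0, 0, 0, 0, 0], [0, 1.5, 0, 0, 0, 0]],
])

```text
t: 2.1
tool_pos: [0.4519, 0.2684, 0.248]
orientation: [-3.068, -0.671, 0.002]
force: [0.7, -0.3, -0.1]
opening: 0.0927
gripper_force: 0.0
```

Run:
```python
from h import *
m=eyes.camera_model("wrist");im=eyes.read_camera("wrist");np.save("w1.npy",m,allow_pickle=True);cv2.imwrite("pics/w1.png",im)
print(m,ray(m,280,210,1));s=monitor.read_state();print(s["t"],s["tool_pos"],s["q"])
T=np.load("top0.npy",allow_pickle=True).item();S=np.load("side0.npy",allow_pickle=True).item()
ca=lambda p:(150+(p[0]+.5)/3-.5,130+(p[1]+.5)/3-.5); cb=lambda p:(170+(p[0]+.5)/3-.5,140+(p[1]+.5)/3-.5)
for a,b in(((85,208),(78,430)),((130,305),(197,437)),((68,333),(184,497)),((22,238),(60,484))):
    p,e=two(ray(T,*ca(a)),ray(S,*cb(b)));print(p.round(4),round(e,4))
```

```text
{'fx': 325.19226210127806, 'fy': 325.19226210127806, 'cx': 285.77806346351974, 'cy': 212.81245562091382, 'rvec': array([-2.44919385,  1.57113561,  0.21222153]), 'tvec': array([0.05608799, 0.46523634, 0.5555717 ])} (array([0.5179565 , 0.29877081, 0.41316788]), array([-0.24002371, -0.08950004, -0.96663249]))
2.15 [0.45182682 0.26935291 0.24787291] [ 0.43884134 -0.08079203  1.64990217  0.00173045  1.5731602   1.57850619]
[0.518  0.3101 0.057 ] 0.0021
[0.4289 0.2677 0.062 ] 0.0006
[0.403  0.3224 0.0605] 0.0044
[0.4904 0.3648 0.0628] 0.0003
```

View pics/w1.png

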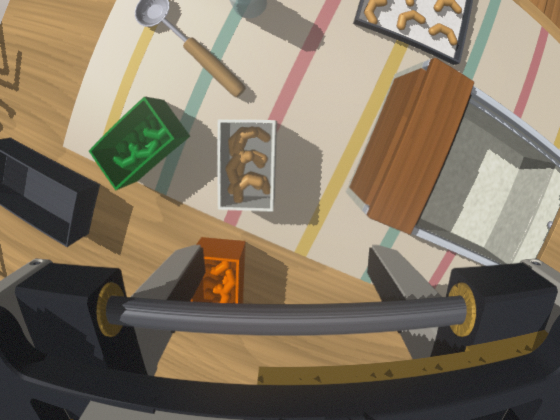

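The wrist view shows the white tub with brown crescents. Its rim corners are at (219,121), (274,122), (272,210) and (220,211); the green tub at (140,143) and the orange one at (225,275) are the look-alikes.

Run:
```python
from h import *
m=np.load("w1.npy",allow_pickle=True).item()
T=np.load("top0.npy",allow_pickle=True).item()
ca=lambda p:(150+(p[0]+.5)/3-.5,130+(p[1]+.5)/3-.5)
W=[(274,122),(219,121),(220,211),(272,210)]
C=[(22,238),(85,208)]
Q=np.array([plane(m,*p,.065,True)[:2] for p in W]);print(Q.round(4),Q.mean(0),np.linalg.norm(Q-np.roll(Q,-1,0),axis=1))
for a,b in zip(((85,208),(22,238),(68,333),(130,305)),W):
    p,e=two(ray(T,*ca(a)),ray(m,*b,True));print(p.round(4),round(e,4))
d=(Q[0]+Q[1]-Q[2]-Q[3]);print("long ang",np.degrees(np.arctan2(d[1],d[0])))
im=cv2.imread("pics/top0.png");h=cv2.cvtColor(im,cv2.COLOR_BGR2HSV)
c=Q.mean(0);
for n,lo,hi in(("green",50,80),("orange",4,12)):
    k=cv2.inRange(h,(lo,190,60),(hi,255,255));v,u=np.nonzero(k);g=np.array([plane(T,a,b,.06)[:2] for a,b in zip(u,v)])
    g=g[np.linalg.norm(g-c,axis=1)<.3]
    ax=np.array([np.cos(np.radians(114.5)),np.sin(np.radians(114.5))]);l=(g-c)@ax;t=(g-c)@np.array([ax[1],-ax[0]])
    print(n,len(g),g.mean(0),"along",l.min(),l.max(),"across",t.min(),t.max(), "near band",np.abs(l[np.abs(t)<.04]).min() if (np.abs(t)<.04).any() else None)
# chest from wrist: frame top z .124
F=np.array([plane(m,*p,.124,True)[:2] for p in[(434,60),(474,92),(407,234),(350,190)]]);print(F.round(4),F.mean(0))
```

```text
[[0.5165 0.3122]
 [0.4941 0.3669]
 [0.4023 0.3274]
 [0.4278 0.2746]] [0.46019044 0.32028053] [0.05913815 0.09989463 0.05867055 0.09635985]
[0.5173 0.3125 0.0446] 0.0019
[0.4921 0.3727 0.0333] 0.0008
[0.4038 0.325  0.0659] 0.0052
[0.4273 0.2716 0.0545] 0.0062
long ang 23.11510079644774Traceback (most recent call last):
  File "<stdin>", line 15, in <module>
ValueError: operands could not be broadcast together with shapes (0,) (2,)
```

arm_command([
  [[0.4, 2.4, 0, 0, 0, 0], [0.4, 2.4, 0, 0, 0, 0], [0, 0, -2.8, 0, 0, 0], [0, 0, -3, 0, 0, 0], [0, 0, -3, 0, 0, 0], [0, 0, -3, 0, 0, 0], [0, 0, -3, 0, 0, 0], [0, 0, -2.5, 0, 0, 0], [0, 0, -2, 0, 0, 0], [0, 0, -1, 0, 0, 0], [0, 0, -0.5, 0, 0, 0], [0, 0, 0, 0, 0, 0]],
])

```text
t: 3.15
tool_pos: [0.4604, 0.3124, 0.0398]
orientation: [3.069, 0.666, -0.003]
force: [-1.0, 0.8, 0.3]
opening: 0.0928
gripper_force: 0.0
```

arm_command([
  [[0, 0, 0, 0, 0, 0], [0, 0, 0, 0, 0, 0], [0, 0, 0, 0, 0, 0], [0, 0, 0, 0, 0, 0], [0, 0, 0, 0, 0, 0], [0, 0, 0, 0, 0, 0], [0, 0, 0, 0, 0, 0], [0, 0, 0, 0, 0, 0]],
], gripper=-1, squeeze=20)

```text
t: 3.82
tool_pos: [0.4615, 0.3138, 0.0416]
orientation: [-3.069, -0.667, -0.002]
force: [-1.4, 2.2, 5.9]
opening: 0.0618
gripper_force: 20.0
```

arm_command([
  [[0, 0, 1, 0, 0, 0], [0, 0, 2, 0, 0, 0], [0, 0, 2.5, 0, 0, 0], [0, 0, 2.5, 0, 0, 0], [0, 0, 2.5, 0, 0, 0], [0, 0, 2.5, 0, 0, 0], [0, 0, 2, 0, 0, 0], [0, 0, 1, 0, 0, 0]],
])

```text
t: 4.48
tool_pos: [0.4618, 0.3131, 0.2039]
orientation: [-3.07, -0.667, -0.005]
force: [-0.2, -0.5, -2.9]
opening: 0.0619
gripper_force: 20.0
```

arm_command([
  [[0.5, -1.3, 0, 0, 0, -1.8], [0.9, -2.4, 0, 0, 0, -1.8], [1, -2.5, 0, 0, 0, -1.8], [1, -2.5, 0, 0, 0, -1.8], [1, -2.5, 0, 0, 0, -1.8], [1, -2.5, 0, 0, 0, -1.8], [1, -2.5, 0, 0, 0, -1.8], [1, -2.5, 0, 0, 0, -1.8], [1, -2.5, 0, 0, 0, -1.8], [1, -2.4, 0, 0, 0, -1.8], [0.6, -1.7, 0, 0, 0, -1.8], [0.3, -1, 0, 0, 0, -1.8]],
])

```text
t: 5.48
tool_pos: [0.5634, 0.047, 0.1986]
orientation: [3.14, 0.072, -0.005]
force: [-0.2, 0.6, -3.4]
opening: 0.0623
gripper_force: 20.0
```

Run:
```python
from h import *
m=eyes.camera_model("wrist");im=eyes.read_camera("wrist");np.save("w2.npy",m,allow_pickle=True)
s=monitor.read_state();print(s["t"],s["tool_pos"],s["orientation"],s["force"],s["opening"])
t=eyes.read_camera("top");cv2.imwrite("t2.png",t)
cv2.imwrite("pics/m2.png",np.hstack([cv2.resize(im,(400,300)),cv2.resize(t[110:275,180:400],(400,300))]))
cv2.imwrite("w2.png",im)
```

```text
5.5333 [0.56360806 0.0462915  0.19879127] [ 3.1393028   0.06756311 -0.00439039] [ 0.03420945 -1.06101263 -3.49012336] 0.06170608220163991
```

View pics/m2.png

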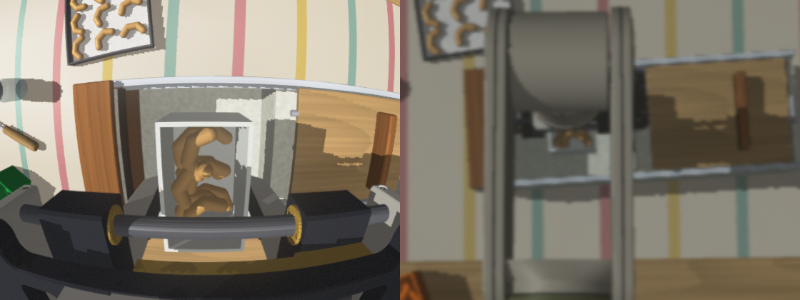

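The picture shows the tub held level over the bay at wrist pixel (205,180), clear of the frame and the hatch. I'm lowering it now.

arm_command([
  [[0, 0.4, -1, 0, 0, 0], [0, 0, -2, 0, 0, 0], [0, 0, -2, 0, 0, 0], [0, 0, -2, 0, 0, 0], [0, 0, -2, 0, 0, 0], [0, 0, -2, 0, 0, 0], [0, 0, -1.5, 0, 0, 0], [0, 0, -0.8, 0, 0, 0], [0, 0, -0.5, 0, 0, 0], [0, 0, -0.2, 0, 0, 0], [0, 0, 0, 0, 0, 0], [0, 0, 0, 0, 0, 0]],
])

```text
t: 6.58
tool_pos: [0.5647, 0.0544, 0.0616]
orientation: [-3.141, -0.08, -0.003]
force: [-0.1, -1.0, -2.9]
opening: 0.0619
gripper_force: 20.0
```

arm_command([
  [[0, 0, -0.2, 0, 0, 0], [0, 0, -0.2, 0, 0, 0], [0, 0, -0.2, 0, 0, 0], [0, 0, 0, 0, 0, 0], [0, 0, 0, 0, 0, 0], [0, 0, 0, 0, 0, 0]],
])

```text
t: 7.08
tool_pos: [0.564, 0.054, 0.0547]
orientation: [-3.141, -0.08, -0.0]
force: [-0.6, -0.5, -3.7]
opening: 0.062
gripper_force: 20.0
```

arm_command([
  [[0, 0, -0.2, 0, 0, 0], [0, 0, -0.15, 0, 0, 0], [0, 0, -0.1, 0, 0, 0], [0, 0, 0, 0, 0, 0], [0, 0, 0, 0, 0, 0]],
])

```text
t: 7.5
tool_pos: [0.5639, 0.0541, 0.05]
orientation: [3.141, 0.08, -0.0]
force: [0.4, -0.4, -2.5]
opening: 0.0616
gripper_force: 20.0
```

arm_command([
  [[0, 0, -0.15, 0, 0, 0], [0, 0, -0.1, 0, 0, 0], [0, 0, 0, 0, 0, 0], [0, 0, 0, 0, 0, 0]],
])

```text
t: 7.83
tool_pos: [0.5645, 0.054, 0.0496]
orientation: [3.14, 0.08, 0.001]
force: [-7.8, -1.3, 11.3]
opening: 0.062
gripper_force: 20.0
```

Contact. I'll release and rise.

arm_command([
  [[0, 0, 0.1, 0, 0, 0], [0, 0, 0, 0, 0, 0], [0, 0, 0, 0, 0, 0], [0, 0, 0, 0, 0, 0], [0, 0, 0, 0, 0, 0], [0, 0, 0, 0, 0, 0]],
], gripper=0.95)

```text
t: 8.33
tool_pos: [0.5639, 0.0541, 0.0485]
orientation: [-3.141, -0.08, 0.0]
force: [0.4, -0.5, 0.3]
opening: 0.0902
gripper_force: 0.0
```

arm_command([
  [[0, 0, 0.5, 0, 0, 0], [0, 0, 1, 0, 0, 0], [0, 0, 2, 0, 0, 0], [0, 0, 2.5, 0, 0, 0], [0, 0, 2.5, 0, 0, 0], [0, 0, 2.5, 0, 0, 0], [0, 0, 2.5, 0, 0, 0], [0, 0, 2.5, 0, 0, 0], [0, 0, 2.5, 0, 0, 0], [0, 0, 1.5, 0, 0, 0], [0, 0, 0, 0, 0, 0], [0, 0, 0, 0, 0, 0]],
])

```text
t: 9.33
tool_pos: [0.5647, 0.0541, 0.2503]
orientation: [3.141, 0.08, 0.005]
force: [0.1, 0.0, -0.5]
opening: 0.0908
gripper_force: 0.0
```

Run:
```python
from h import *
m=eyes.camera_model("wrist");im=eyes.read_camera("wrist");np.save("w3.npy",m,allow_pickle=True)
s=monitor.read_state();print(s["t"],s["tool_pos"],s["orientation"],s["force"],s["opening"])
cv2.imwrite("pics/w3.png",im)
```

```text
9.3833 [0.56386911 0.05407158 0.2485957 ] [3.14057822e+00 7.97574960e-02 5.03184130e-04] [ 0.01375645  0.13776964 -0.78833367] 0.09065540926184387
```

View pics/w3.png

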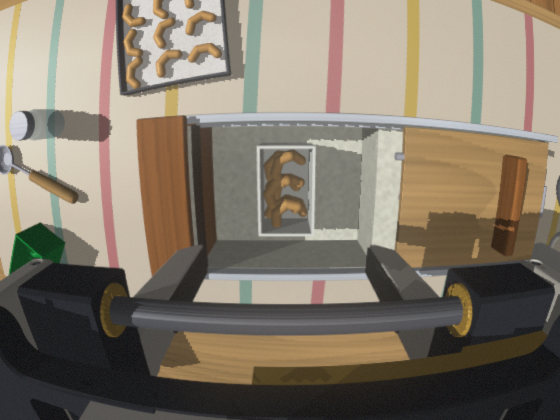

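The tub stands upright in the bay with its rim at (258–314,147–235). The hatch is untouched; its rib top runs from about (514,157) to (504,253).

```bash
cat >> h.py <<'E'
CY=np.array([-.053,.9986]);CX=np.array([.9986,.053]);CO=np.array([.5701,-.0436])
def chest(p): d=np.asarray(p)[:2]-CO;return np.array([d@CX,d@CY])
def world(x,y): return CO+CX*x+CY*y
E
python3 - <<'E'
from h import *
m=np.load("w3.npy",allow_pickle=True).item();T=np.load("top0.npy",allow_pickle=True).item()
ca=lambda p:(150+(p[0]+.5)/3-.5,130+(p[1]+.5)/3-.5)
for a,b in(((643,60),(504,155)),((660,58),(525,158)),((666,186),(515,256)),((650,188),(494,250))):
    p,e=two(ray(T,*ca(a)),ray(m,*b,True));q=plane(m,*b,.139,True);print(p.round(4),round(e,4),chest(p).round(4),"plane",q.round(4),chest(q).round(4))
R=[plane(m,*b,.073,True) for b in((258,147),(312,147),(314,235),(259,235))];print("tub",np.array([chest(r) for r in R]).round(4))
im=cv2.imread("pics/w3.png");print(cv2.cvtColor(im,cv2.COLOR_BGR2GRAY)[180,180:225])
for u in(187,190,203,214):print(u,chest(plane(m,u,180,.112,True)).round(4),chest(plane(m,u,180,.1,True)).round(4))
print(world(0,-.187),world(0,-.148))
E
```

```text
[ 0.6344 -0.1876  0.1063] 0.0042 [ 0.0566 -0.1472] plane [ 0.6328 -0.1608  0.139 ] [ 0.0564 -0.1204]
[ 0.6335 -0.199   0.1306] 0.0002 [ 0.0551 -0.1585] plane [ 0.6335 -0.1914  0.139 ] [ 0.0555 -0.1509]
[ 0.5244 -0.2009  0.1418] 0.0044 [-0.054  -0.1547] plane [ 0.5249 -0.2051  0.139 ] [-0.0536 -0.1588]
[ 0.5233 -0.1903  0.1152] 0.0004 [-0.0545 -0.144 ] plane [ 0.5321 -0.1705  0.139 ] [-0.0446 -0.1247]
tub [[ 0.0511  0.127 ]
 [ 0.0509  0.0703]
 [-0.0464  0.0665]
 [-0.0462  0.128 ]]
[102 105 107 106 102  76  62  58  62  90 117 117 111  75  51  45  46  44
  45  43  44  47  52  59  57  56  57  57  57  56  56  55  61  86 117 121
 122 122 118 115 117 113 112 116 115]
187 [0.0233 0.1942] [0.0213 0.198 ]
190 [0.0232 0.1911] [0.0213 0.1947]
203 [0.0229 0.1778] [0.021 0.181]
214 [0.0227 0.1668] [0.0208 0.1695]
[ 0.580011  -0.2303382] [ 0.577944  -0.1913928]
```

arm_command([
  [[0.1, -1.5, 0, 0, 0, 0], [0.15, -2.7, 0, 0, 0, 0], [0.15, -2.7, 0, 0, 0, 0], [0.15, -2.7, 0, 0, 0, 0], [0.15, -2.7, 0, 0, 0, 0], [0.15, -2.7, 0, 0, 0, 0], [0.15, -2.7, 0, 0, 0, 0], [0.15, -2.7, 0, 0, 0, 0], [0.15, -2.7, 0, 0, 0, 0], [0.15, -2.7, 0, 0, 0, 0], [0.15, -1.9, 0, 0, 0, 0], [0, -1, 0, 0, 0, 0]],
], gripper=-1)

```text
t: 10.38
tool_pos: [0.5787, -0.2349, 0.2461]
orientation: [-3.139, -0.077, 0.005]
force: [0.4, 0.7, -0.2]
opening: 0.0154
gripper_force: 0.0
```

arm_command([
  [[0, 0, -1, 0, 0, 0], [0, 0, -2, 0, 0, 0], [0, 0, -2, 0, 0, 0], [0, 0, -2, 0, 0, 0], [0, 0, -2, 0, 0, 0], [0, 0, -1.5, 0, 0, 0], [0, 0, -1, 0, 0, 0], [0, 0, -0.5, 0, 0, 0], [0, 0, 0, 0, 0, 0], [0, 0, 0, 0, 0, 0]],
])

```text
t: 11.22
tool_pos: [0.5801, -0.2325, 0.1289]
orientation: [-3.141, -0.081, -0.0]
force: [-0.0, 0.8, 0.4]
opening: 0.0005
gripper_force: 0.0
```

arm_command([
  [[0, 0, -0.4, 0, 0, 0], [0, 0, -0.4, 0, 0, 0], [0, 0, -0.2, 0, 0, 0], [0, 0, 0, 0, 0, 0], [0, 0.3, 0, 0, 0, 0], [0, 0.3, 0, 0, 0, 0], [0, 0.3, 0, 0, 0, 0], [0, 0.3, 0, 0, 0, 0], [0, 0.3, 0, 0, 0, 0], [0, 0.3, 0, 0, 0, 0]],
])

```text
t: 12.05
tool_pos: [0.58, -0.2147, 0.1187]
orientation: [3.14, 0.08, 0.0]
force: [0.4, -4.4, -0.2]
opening: 0.0007
gripper_force: 2.6
```

arm_command([
  [[0, 0.3, 0, 0, 0, 0], [0, 0.3, 0, 0, 0, 0], [0, 0.3, 0, 0, 0, 0], [0, 0.3, 0, 0, 0, 0]],
])

```text
t: 12.38
tool_pos: [0.5795, -0.2041, 0.1188]
orientation: [3.138, 0.079, -0.001]
force: [-2.5, -7.0, -0.7]
opening: 0.0004
gripper_force: 3.2
```

arm_command([
  [[-0.03, 0.4, 0, 0, 0, 0], [-0.02, 0.4, 0, 0, 0, 0], [-0.02, 0.4, 0, 0, 0, 0], [-0.02, 0.4, 0, 0, 0, 0], [-0.02, 0.4, 0, 0, 0, 0], [-0.02, 0.4, 0, 0, 0, 0], [-0.02, 0.4, 0, 0, 0, 0], [-0.02, 0.4, 0, 0, 0, 0], [-0.02, 0.4, 0, 0, 0, 0], [-0.02, 0.4, 0, 0, 0, 0], [-0.02, 0.4, 0, 0, 0, 0], [-0.02, 0.4, 0, 0, 0, 0]],
])

```text
t: 13.38
tool_pos: [0.577, -0.1563, 0.1188]
orientation: [3.138, 0.079, -0.001]
force: [-2.6, -7.8, -0.4]
opening: 0.0006
gripper_force: 3.7
```

arm_command([
  [[-0.03, 0.4, 0, 0, 0, 0], [-0.02, 0.4, 0, 0, 0, 0], [-0.02, 0.4, 0, 0, 0, 0], [-0.02, 0.4, 0, 0, 0, 0], [-0.02, 0.4, 0, 0, 0, 0], [-0.02, 0.4, 0, 0, 0, 0], [-0.02, 0.4, 0, 0, 0, 0], [-0.02, 0.4, 0, 0, 0, 0], [-0.02, 0.4, 0, 0, 0, 0], [-0.02, 0.4, 0, 0, 0, 0], [-0.02, 0.4, 0, 0, 0, 0], [-0.02, 0.4, 0, 0, 0, 0]],
])

```text
t: 14.38
tool_pos: [0.5745, -0.1082, 0.1188]
orientation: [3.138, 0.079, -0.001]
force: [-2.1, -8.1, 0.2]
opening: 0.0006
gripper_force: 3.7
```

arm_command([
  [[-0.02, 0.3, 0, 0, 0, 0], [-0.02, 0.3, 0, 0, 0, 0], [-0.01, 0.3, 0, 0, 0, 0], [-0.02, 0.3, 0, 0, 0, 0], [-0.01, 0.3, 0, 0, 0, 0], [-0.02, 0.3, 0, 0, 0, 0], [-0.02, 0.3, 0, 0, 0, 0], [-0.01, 0.3, 0, 0, 0, 0], [-0.02, 0.3, 0, 0, 0, 0], [-0.01, 0.3, 0, 0, 0, 0], [-0.02, 0.3, 0, 0, 0, 0], [-0.01, 0.2, 0, 0, 0, 0]],
])

```text
t: 15.38
tool_pos: [0.5727, -0.0728, 0.1187]
orientation: [3.139, 0.079, -0.001]
force: [-1.2, -5.9, 0.5]
opening: 0.0002
gripper_force: 2.7
```

Run:
```python
from h import *
m=eyes.camera_model("wrist");im=eyes.read_camera("wrist");np.save("w4.npy",m,allow_pickle=True);cv2.imwrite("w4.png",im)
s=monitor.read_state();print(s["t"],s["tool_pos"],s["force"],chest(s["tool_pos"]))
sd=eyes.read_camera("side");cv2.imwrite("s4.png",sd)
cv2.imwrite("pics/m4.png",np.hstack([cv2.resize(im[60:300,60:300],(400,400)),cv2.resize(sd[140:290,170:320],(400,400),interpolation=cv2.INTER_CUBIC)]))
```

```text
15.4333 [ 0.57269178 -0.07233481  0.11872498] [-2.20648208 -3.57127039  0.41884964] [ 0.0010652  -0.02883194]
```

View pics/m4.png

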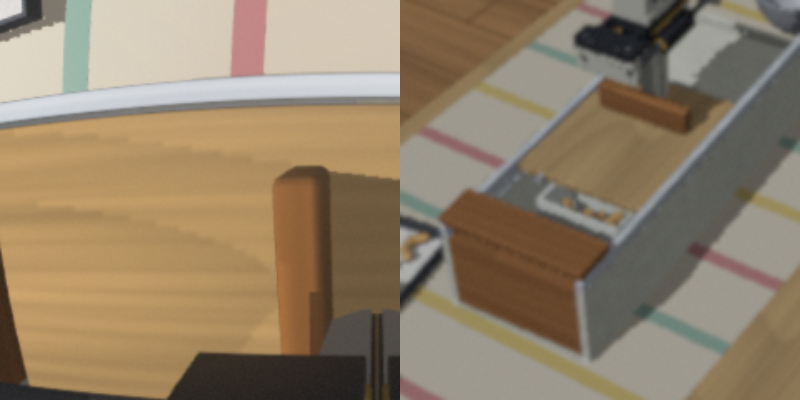

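The side view shows the hatch edge about 50 mm short of the end frame, with the tub clear under it at (590,205). I'm going on slowly.

arm_command([
  [[-0.01, 0.15, 0, 0, 0, 0], [-0.01, 0.15, 0, 0, 0, 0], [-0.01, 0.15, 0, 0, 0, 0], [-0.01, 0.15, 0, 0, 0, 0], [-0.01, 0.15, 0, 0, 0, 0], [-0.01, 0.15, 0, 0, 0, 0], [-0.01, 0.15, 0, 0, 0, 0], [-0.01, 0.15, 0, 0, 0, 0], [0, 0.15, 0, 0, 0, 0], [0, 0.15, 0, 0, 0, 0]],
])

```text
t: 16.32
tool_pos: [0.5719, -0.0576, 0.1187]
orientation: [3.14, 0.079, -0.001]
force: [-2.4, -5.8, 1.6]
opening: 0.0002
gripper_force: 2.5
```

arm_command([
  [[-0.01, 0.1, 0, 0, 0, 0], [0, 0.1, 0, 0, 0, 0], [-0.01, 0.1, 0, 0, 0, 0], [0, 0.1, 0, 0, 0, 0], [-0.01, 0.1, 0, 0, 0, 0], [0, 0.1, 0, 0, 0, 0], [-0.01, 0.1, 0, 0, 0, 0], [0, 0.1, 0, 0, 0, 0], [-0.01, 0.1, 0, 0, 0, 0], [0, 0.1, 0, 0, 0, 0]],
])

```text
t: 17.15
tool_pos: [0.5714, -0.0475, 0.1187]
orientation: [3.14, 0.079, -0.001]
force: [-3.5, -4.0, 1.2]
opening: 0.0004
gripper_force: 2.3
```

arm_command([
  [[-0.01, 0.1, 0, 0, 0, 0], [-0.01, 0.1, 0, 0, 0, 0], [0, 0.1, 0, 0, 0, 0], [-0.01, 0.1, 0, 0, 0, 0], [0, 0.1, 0, 0, 0, 0], [-0.01, 0.1, 0, 0, 0, 0], [0, 0.1, 0, 0, 0, 0], [-0.01, 0.1, 0, 0, 0, 0]],
])

```text
t: 17.82
tool_pos: [0.571, -0.0394, 0.1187]
orientation: [3.14, 0.079, -0.001]
force: [-1.9, -4.9, 1.5]
opening: 0.0005
gripper_force: 2.3
```

arm_command([
  [[-0.01, 0.08, 0, 0, 0, 0], [0, 0.08, 0, 0, 0, 0], [-0.01, 0.08, 0, 0, 0, 0], [0, 0.08, 0, 0, 0, 0], [-0.01, 0.08, 0, 0, 0, 0], [0, 0.08, 0, 0, 0, 0]],
])

```text
t: 18.32
tool_pos: [0.5707, -0.0343, 0.1187]
orientation: [3.14, 0.08, -0.001]
force: [-1.7, -4.6, 2.4]
opening: 0.0005
gripper_force: 2.2
```

arm_command([
  [[-0.01, 0.06, 0, 0, 0, 0], [0, 0.06, 0, 0, 0, 0], [0, 0.06, 0, 0, 0, 0], [-0.01, 0.06, 0, 0, 0, 0], [0, 0.06, 0, 0, 0, 0]],
])

```text
t: 18.73
tool_pos: [0.5707, -0.0311, 0.1187]
orientation: [3.141, 0.08, 0.0]
force: [-1.8, -4.8, 1.6]
opening: 0.0007
gripper_force: 2.1
```

arm_command([
  [[-0.01, 0.06, 0, 0, 0, 0], [0, 0.06, 0, 0, 0, 0], [0, 0.06, 0, 0, 0, 0], [-0.01, 0.06, 0, 0, 0, 0], [0, 0.06, 0, 0, 0, 0]],
])

```text
t: 19.15
tool_pos: [0.5706, -0.028, 0.1186]
orientation: [-3.141, -0.08, -0.0]
force: [-2.8, -3.8, 2.8]
opening: 0.0003
gripper_force: 2.1
```

arm_command([
  [[-0.01, 0.06, 0, 0, 0, 0], [0, 0.06, 0, 0, 0, 0], [0, 0.06, 0, 0, 0, 0], [-0.01, 0.06, 0, 0, 0, 0], [0, 0.06, 0, 0, 0, 0]],
])

```text
t: 19.57
tool_pos: [0.5704, -0.025, 0.1187]
orientation: [-3.141, -0.08, -0.0]
force: [-1.9, -3.0, 0.6]
opening: 0.0008
gripper_force: 2.1
```

arm_command([
  [[-0.01, 0.06, 0, 0, 0, 0], [0, 0.06, 0, 0, 0, 0], [0, 0.06, 0, 0, 0, 0], [-0.01, 0.06, 0, 0, 0, 0], [0, 0.06, 0, 0, 0, 0]],
])

```text
t: 19.98
tool_pos: [0.5702, -0.0221, 0.1187]
orientation: [-3.141, -0.08, -0.0]
force: [-1.6, -3.4, 0.3]
opening: 0.0004
gripper_force: 2.1
```

arm_command([
  [[-0.01, 0.06, 0, 0, 0, 0], [0, 0.06, 0, 0, 0, 0], [0, 0.06, 0, 0, 0, 0], [0, 0.06, 0, 0, 0, 0]],
])

```text
t: 20.32
tool_pos: [0.5701, -0.0201, 0.1187]
orientation: [3.14, 0.08, 0.0]
force: [-0.8, -7.1, 1.9]
opening: 0.0003
gripper_force: 3.6
```

arm_command([
  [[-0.01, 0.06, 0, 0, 0, 0], [0, 0.06, 0, 0, 0, 0], [0, 0.06, 0, 0, 0, 0], [0, 0.06, 0, 0, 0, 0]],
])

```text
t: 20.65
tool_pos: [0.57, -0.0189, 0.1187]
orientation: [3.138, 0.079, 0.0]
force: [-1.2, -12.0, 0.5]
opening: 0.0
gripper_force: 5.8
```

arm_command([
  [[0, 0.05, 0, 0, 0, 0], [0, 0.05, 0, 0, 0, 0], [0, 0.05, 0, 0, 0, 0]],
])

```text
t: 20.9
tool_pos: [0.57, -0.0175, 0.1187]
orientation: [3.138, 0.079, 0.0]
force: [-0.4, -12.1, 0.3]
opening: 0.0005
gripper_force: 5.5
```

arm_command([
  [[0, 0.05, 0, 0, 0, 0], [0, 0.05, 0, 0, 0, 0], [0, 0.05, 0, 0, 0, 0]],
])

```text
t: 21.15
tool_pos: [0.5699, -0.0158, 0.1187]
orientation: [3.138, 0.079, -0.0]
force: [-2.0, -11.2, 2.2]
opening: 0.0004
gripper_force: 5.2
```

arm_command([
  [[0, 0.05, 0, 0, 0, 0], [0, 0.05, 0, 0, 0, 0]],
])

```text
t: 21.32
tool_pos: [0.5698, -0.0147, 0.1187]
orientation: [3.139, 0.079, -0.0]
force: [-2.3, -10.2, 1.7]
opening: 0.0002
gripper_force: 4.9
```

arm_command([
  [[0, 0.04, 0, 0, 0, 0], [0, 0.04, 0, 0, 0, 0]],
])

```text
t: 21.48
tool_pos: [0.5698, -0.0138, 0.1187]
orientation: [3.139, 0.079, -0.001]
force: [-2.3, -8.4, 1.6]
opening: 0.0003
gripper_force: 4.7
```

arm_command([
  [[0, 0.03, 0, 0, 0, 0], [0, 0.03, 0, 0, 0, 0]],
])

```text
t: 21.65
tool_pos: [0.5698, -0.0131, 0.1187]
orientation: [3.139, 0.079, -0.001]
force: [-2.2, -9.1, 2.5]
opening: 0.0003
gripper_force: 4.4
```

arm_command([
  [[0, 0.03, 0, 0, 0, 0], [0, 0.03, 0, 0, 0, 0]],
])

```text
t: 21.82
tool_pos: [0.5697, -0.0125, 0.1187]
orientation: [3.139, 0.079, -0.001]
force: [-2.3, -10.5, 2.3]
opening: 0.0007
gripper_force: 5.2
```

arm_command([
  [[0, 0.03, 0, 0, 0, 0], [0, 0.02, 0, 0, 0, 0]],
])

```text
t: 21.98
tool_pos: [0.5697, -0.0125, 0.1187]
orientation: [3.138, 0.079, -0.001]
force: [-2.0, -12.1, 1.7]
opening: 0.0003
gripper_force: 6.0
```

arm_command([
  [[0, 0.03, 0, 0, 0, 0], [0, 0.02, 0, 0, 0, 0]],
])

```text
t: 22.15
tool_pos: [0.5697, -0.0124, 0.1188]
orientation: [3.137, 0.079, -0.001]
force: [-2.6, -14.8, 2.2]
opening: 0.0002
gripper_force: 7.0
```

arm_command([
  [[0, 0.03, 0, 0, 0, 0], [0, 0, 0, 0, 0, 0], [0, 0, 0, 0, 0, 0]],
])

```text
t: 22.4
tool_pos: [0.5697, -0.0124, 0.1187]
orientation: [3.137, 0.078, -0.001]
force: [-2.3, -15.7, 2.0]
opening: 0.0008
gripper_force: 7.2
```

Run:
```python
from h import *
im=eyes.read_camera("side");s=monitor.read_state();print(s["t"],s["tool_pos"],s["force"])
cv2.imwrite("pics/s5.png",cv2.resize(im[175:275,170:290],None,fx=5,fy=5,interpolation=cv2.INTER_CUBIC))
```

```text
22.45 [ 0.5697172  -0.01243983  0.11875682] [ -3.05067706 -14.27731875   2.26867099]
```

View pics/s5.png

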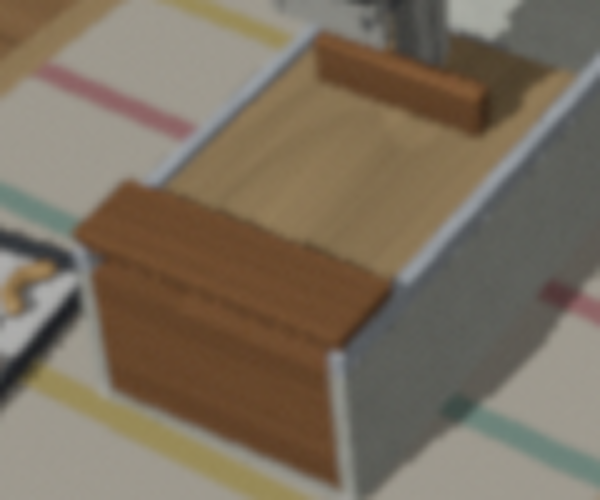

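The side view shows the hatch meeting the end frame with no gap, from (170,195) to (390,285). The position also stalled at a hard stop while the force rose to 15 N. I'm backing off.

arm_command([
  [[0, -0.1, 0, 0, 0, 0], [0, -0.2, 0, 0, 0, 0], [0, -0.4, 0, 0, 0, 0], [0, -0.6, 0, 0, 0, 0], [0, -1, 0, 0, 0, 0], [0, 0, 0, 0, 0, 0], [0, 0, 1, 0, 0, 0], [0, 0, 2, 0, 0, 0], [0, 0, 2.5, 0, 0, 0], [0, 0, 2.5, 0, 0, 0], [0, 0, 1.5, 0, 0, 0], [0, 0, 0, 0, 0, 0]],
])

```text
t: 23.45
tool_pos: [0.5724, -0.0331, 0.2193]
orientation: [3.139, 0.08, 0.012]
force: [-0.1, -0.3, 0.8]
opening: 0.0004
gripper_force: 0.0
```

Run:
```python
from h import *
im=eyes.read_camera("side");s=monitor.read_state();print(s["t"],s["tool_pos"],s["force"])
a=cv2.imread("pics/s5.png");b=cv2.resize(im[175:275,170:290],None,fx=5,fy=5,interpolation=cv2.INTER_CUBIC)
# shift of the rib+plate patch between pushed and released views
p=cv2.cvtColor(a,6)[25:140,300:380];r=cv2.matchTemplate(cv2.cvtColor(b,6)[0:180,270:420],p,cv2.TM_CCOEFF_NORMED);print(cv2.minMaxLoc(r)[1::2],"expect (30,25)")
```

```text
23.5 [ 0.57151453 -0.03299727  0.21671584] [-0.4093746  -0.67098383 -0.06839171]
(0.956123948097229, (31, 23)) expect (30,25)
```

The image match hints at about 0.4 px of motion, so I'll touch the rib again to check that it stayed.

arm_command([
  [[0, 0, -1.5, 0, 0, 0], [0, 0, -2.5, 0, 0, 0], [0, 0, -2.5, 0, 0, 0], [0, 0, -2, 0, 0, 0], [0, 0, -1, 0, 0, 0], [0, 0, 0, 0, 0, 0], [0, 0.6, 0, 0, 0, 0], [0, 0.6, 0, 0, 0, 0], [0, 0.4, 0, 0, 0, 0], [0, 0.1, 0, 0, 0, 0], [0, 0, 0, 0, 0, 0]],
])

```text
t: 24.42
tool_pos: [0.5707, -0.0155, 0.1199]
orientation: [3.14, 0.081, 0.003]
force: [-0.9, -1.5, 0.4]
opening: 0.0005
gripper_force: 0.0
```

arm_command([
  [[0, 0.05, 0, 0, 0, 0], [0, 0.03, 0, 0, 0, 0], [0, 0, 0, 0, 0, 0]],
])

```text
t: 24.67
tool_pos: [0.57, -0.0153, 0.1188]
orientation: [3.141, 0.08, 0.0]
force: [0.2, -0.3, -0.3]
opening: 0.0006
gripper_force: 0.0
```

arm_command([
  [[0, 0.05, 0, 0, 0, 0], [0, 0.05, 0, 0, 0, 0], [0, 0, 0, 0, 0, 0], [0, 0, 0, 0, 0, 0]],
])

```text
t: 25.0
tool_pos: [0.5699, -0.0142, 0.1186]
orientation: [-3.141, -0.08, 0.0]
force: [0.1, -1.2, 0.5]
opening: 0.0004
gripper_force: 0.0
```

arm_command([
  [[0, 0.05, 0, 0, 0, 0], [0, 0, 0, 0, 0, 0], [0, 0, 0, 0, 0, 0]],
])

```text
t: 25.25
tool_pos: [0.5699, -0.0137, 0.1186]
orientation: [3.141, 0.08, -0.0]
force: [0.7, 0.1, -0.0]
opening: 0.0002
gripper_force: 0.0
```

arm_command([
  [[0, 0.05, 0, 0, 0, 0], [0, 0, 0, 0, 0, 0], [0, 0, 0, 0, 0, 0]],
])

```text
t: 25.5
tool_pos: [0.5699, -0.0132, 0.1186]
orientation: [-3.141, -0.08, 0.0]
force: [-0.6, 0.0, 0.6]
opening: 0.0007
gripper_force: 0.0
```

arm_command([
  [[0, 0.05, 0, 0, 0, 0], [0, 0, 0, 0, 0, 0], [0, 0, 0, 0, 0, 0]],
])

```text
t: 25.75
tool_pos: [0.5699, -0.0127, 0.1186]
orientation: [3.141, 0.08, 0.0]
force: [0.6, -0.5, -0.7]
opening: 0.0007
gripper_force: 0.0
```

The hatch stayed: there is still no contact at y = -12.7 mm. I'll give it one final firm press of under 20 N.

arm_command([
  [[0, 0.05, 0, 0, 0, 0], [0, 0.05, 0, 0, 0, 0], [0, 0, 0, 0, 0, 0]],
])

```text
t: 26.0
tool_pos: [0.57, -0.0126, 0.1187]
orientation: [3.139, 0.079, 0.0]
force: [0.5, -3.3, 0.3]
opening: 0.0003
gripper_force: 2.5
```

arm_command([
  [[0, 0.05, 0, 0, 0, 0], [0, 0.05, 0, 0, 0, 0], [0, 0, 0, 0, 0, 0]],
])

```text
t: 26.25
tool_pos: [0.5699, -0.0125, 0.1187]
orientation: [3.138, 0.079, -0.0]
force: [-0.4, -9.6, -0.5]
opening: 0.0001
gripper_force: 4.5
```

arm_command([
  [[0, 0.04, 0, 0, 0, 0], [0, 0.04, 0, 0, 0, 0], [0, 0.04, 0, 0, 0, 0], [0, 0, 0, 0, 0, 0], [0, 0, 0, 0, 0, 0]],
])

```text
t: 26.67
tool_pos: [0.5699, -0.0125, 0.1187]
orientation: [3.136, 0.078, -0.0]
force: [-0.7, -13.4, 0.2]
opening: 0.0004
gripper_force: 6.8
```

arm_command([
  [[0, -0.2, 0, 0, 0, 0], [0, -0.3, 0, 0, 0, 0], [0, -0.6, 0, 0, 0, 0], [0, -1, 0, 0, 0, 0], [0, -0.5, 0, 0, 0, 0], [0, 0, 1, 0, 0, 0], [0, 0, 2, 0, 0, 0], [0, 0, 2.5, 0, 0, 0], [0, 0, 2.5, 0, 0, 0], [0, 0, 1.5, 0, 0, 0], [0, 0, 0, 0, 0, 0], [0, 0, 0, 0, 0, 0]],
])

```text
t: 27.67
tool_pos: [0.5708, -0.0356, 0.2152]
orientation: [3.14, 0.08, 0.004]
force: [-0.6, -0.0, 0.5]
opening: 0.0007
gripper_force: 0.0
```

Run:
```python
from h import *
s=monitor.read_state();print(s["t"],s["tool_pos"],s["force"]);print(ticket.close_job())
```

```text
27.6667 [ 0.57076864 -0.03558728  0.21516773] [-0.55328402 -0.00630003  0.50746045]
the job is handed in; nothing more can be done
None
```

The job is handed in at 27.7 s, with no verdict returned: the tub stands upright in the bay, and the hatch is past its catch and against a hard stop, highest force read about 16 N, where it stayed after I let go; I judged the pin from that position, not by seeing it.

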